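Press a guide bush home in its housing with a drift

ROBOT

A 7-joint arm with a two-finger parallel gripper is mounted at the origin on a cart in front of the work surface, level with it; the furniture and walls round the work are solid. World frame = base frame: x ahead of the robot, y to its left, z up, the work surface at z = 0. Lengths are in m, angles in rad, forces in N, time in s.
With the tool pointing down it reaches from about 0.4 to 0.85 m from the base axis. Payload 6.9 kg.
Tool frame: the origin (TCP) lies midway between the tips of the shut fingers; the grasp point (between the pads) lies behind it (ctrl.pinch_z is the z of the grasp point in the tool frame, in m); z points along the fingers, y is the direction in which the jaws open and shut (so a half turn about z gives the same grasp; the last joint's range is limited). The gripper opens to 85 mm and grips with 20 to 120 N. Pads are 22 mm wide; open, the fingers measure 114 mm over their backs; the gripper's body (76 mm by 85 mm) begins 54 mm behind the grasp point. The pads swing forward as they close: fully open they stand 13 mm farther back than shut.
Start: joints at [1.218, 0.507, -0.238, 1.5, 0.126, 1.149, -0.155], TCP at [0.276, -0.561, 0.203] pointing down, gripper open.
Joint ranges: [-3.08, 3.08], [-0.24, 2.05], [-1.43, 1.35], [0, 2.5], [-1.52, 4.66], [0.17, 1.96], [-2.89, 2.89]. Speed limits (rad/s): [2.39, 2.39, 3.14, 3.14, 3.14, 3.14, 3.14].

INTERFACE

Orientations are given as a unit quaternion [w, x, y, z].
In Python, from station import ctrl, get_state, vision, ticket, models gives the robot as it stands. Calls block until the motion is done:
- ctrl.movep(position, orientation): joint-space move of the TCP to a pose.
- ctrl.movel(position, frame=None, max_speed=0.15): straight line of the TCP; frame=None keeps the orientation; max_speed is the mean speed in m/s.
- ctrl.set_joints(angles): joint-space move.
- ctrl.ungrasp() and ctrl.close_gripper(force=None): open the fingers fully, or close them until they stop; force is the grip in N (None keeps the last).
- ctrl.pause(seconds).
- ctrl.ik(position, orientation): joint angles nearest the present ones, or None.
- get_state(): the state.
- vision.grab_frame(name): name is "side" or "top" or "wrist"; returns (picture, depth): 384x512x3 uint8, blue, green, red; 384x512 float32, m along the optical axis (not along the pixel's ray), 0 where there is no reading.
- vision.camera_info(name): a dict with "mtx" (3x3 intrinsics, pixels), "R" (3x3) and "t" (3): a world point X has camera coordinates R X + t; the wrist camera has in their place "hand_eye" (4x4, takes a point from camera to tool coordinates, whose origin is the TCP and whose axes are the flange's). Camera axes: x right, y down, z forward; pixel columns grow to the right and rows downward; lengths in m; the calibration is good to about 2 mm. A picture is of the moment at which its call begins: read the wrist's pose just before it. camera_info takes no time and is no camera call.
A pose or a line that the arm cannot do raises ctrl.Unreachable and nothing moves.
- ticket.close_job(): hands the job in, once; it reports no verdict.
Trained networks look in the newest picture that a camera, given by its name, has taken for a name from the list of things; names that differ only in an ending like _2 or _b are one class to them, and where a whole thing is asked for, a point or a joint stands for the part that bears it (a point fixed in the world has none). Each returns a list of dicts, best first, with "p" (0 to 1); they miss things now and then, are a little off and sometimes report something else, mostly with a low value. They report only what shows in the picture. A call takes as long as a camera call. They do not tell look-alikes from the thing itself.
- models.recognise(camera, target): "point" ([column, row] in pixels, amid what is visible of it).
- models.masks_of(camera, target): "mask" (384x512 bool, what is visible of it) and "point" ([column, row] in pixels, amid what is visible of it).
The state is a dict: "time": time; "qpos": joint angles; "qd": joint speeds; "tau": joint torques, N m; "tcp_pos": TCP position; "eef_rot": TCP orientation; "contact_force": force on the tool from outside, world axes, zero at the start; "wrist_torque": the same for the moment, N m; "width": finger opening in m.
Only numpy, scipy, OpenCV 4.12 (cv2) and the standard library are available. Lean on these libraries where they do the work, as an engineer would, in place of code of your own. Each camera call takes 0.05 s, during which the arm holds its last target.

TASK

Take the slim steel bush, start it upright in the bore of the aluminium guide housing and let go of it. Then take the steel drift from its wooden block and use it to press the bush all the way down until it bottoms with its top flush with the housing's face; once it has bottomed, keep a firm push of about 25 N on it for a moment (half a second) to seat it; the drift's push on the bush must never exceed 40 N. Finally stand the drift back in its hole in the block, and leave the other small parts where they are.

Things in the scene. Friction and masses are not known exactly. Their poses are not given: they have to be found in the camera images.
- bush: the guide bush to fit: plain turned steel sleeve, the slimmest and tallest of the small parts, 22 mm outside diameter, 34 mm long, bore about 11 mm, no collar, 60 g; stands on end on the bench at the start. Origin: centre of its lower end; z along its axis, upward. Both ends are alike.
- housing: the guide housing: turned aluminium, round 82 mm flange, boss of 47 mm diameter on it with the bore in its level top face; bolted to a dark steel plate 125 x 125 x 12 mm, fixed to the bench. The top face is 56 mm above the bench, clear all round. Origin: on the bore's axis at bench height; z up.
- bore_mouth (a point): centre of the mouth of the blind bore, in the housing's top face, z up. Bore 23.4 mm wide, 2 mm chamfer, 34 mm deep: a bottomed bush is flush. The bush slips in freely for 12 mm, then stands by itself, a little loose; from there on spring leaves grip it ever harder, so it needs a push growing to 8-18 N (varies) and stays where left. At the bottom resistance rises steeply.
- drift: the drift (driving punch): turned steel, 93 mm long, 0.18 to 0.29 kg. From its lower end up: pilot nose, 7.6 mm diameter, 0 to 12 mm, tapered to 3 mm over its last 5 mm; shank, 18 mm, 12 to 36 mm; collar, 29 mm, 36 to 41 mm; grooved grip to hold it by, 24 mm, 41 to 93 mm. Origin: tip of the nose; z along its axis, upward. At the start it hangs nose down in the wooden block by its collar.
- drift_shoulder (a point): centre of the drift's flat driving shoulder, 12 mm above the tip of its nose: with the nose in the bush's bore this shoulder bears on the top end of the bush. Same axes as the drift.
- stand_hole (a point): centre of the mouth of the drift's hole in the top of the wooden block (58 x 96 x 45 mm, fixed to the bench; its other, smaller hole is empty). Hole 21 mm in diameter, small chamfer, 40 mm deep; with the drift in place the collar rests on the block's top and the nose tip is 36 mm below this point. z is up.
- wide_bush: another turned steel bush, 26 mm diameter, 22 mm high, too wide for the bore; stands on the bench, leave it. Origin: centre of its underside.
- nut_a: a steel nozzle nut, stepped outside, 28 mm diameter, 26 mm high; stands on the bench, leave it. Origin: centre of its underside.
- nut_b: a second nozzle nut like nut_a; leave it. Origin: centre of its underside.
There are look-alikes about, which are no part of the job. Several things have the shape of the drift; the one meant has the colours described above.

How it is judged:
By the outcome, as a careful person would: the job done as asked, in the order asked, and still so for the second after the job is handed in, with the robot touching nothing.
It also fails if it takes over 72 s, if anything falls off the work surface, if the arm or the gripper's body presses on something with over 40 N, if the wrist force passes 120 N, or if a joint passes its speed limit or range.

## Working session

There is one attempt and no reset: what is moved stays moved. The work goes in short steps, each a Python script; the robot and the scene stay as the last script left them, time stands still between calls to the robot, and variables do not carry over. Pictures are saved under pics/ and viewed, and the job is handed in when it is done.

```bash
ls; mkdir -p pics; python3 - <<'E'
from station import ctrl, get_state, vision, ticket, models
import cv2
s=get_state();print(s,ctrl.pinch_z)
for n in("side","top","wrist"):
    p,d=vision.grab_frame(n);cv2.imwrite(f"pics/{n}0.png",p)
    print(n,vision.camera_info(n))
E
```

```text
pics
{'time': 0.0, 'qpos': array([ 1.21849668,  0.50833321, -0.23752887,  1.50116976,  0.12570012,
        1.14888442, -0.15479228]), 'qd': array([-0.0001525 ,  0.00038417,  0.00051988,  0.00025445, -0.00120193,
        0.00094596, -0.00069594]), 'tau': array([-9.10773997e-04, -6.20601153e+01, -2.18650885e+00, -2.49650860e+01,
        1.27116346e-02,  1.21932602e-02, -1.10913588e-04]), 'tcp_pos': array([ 0.27591483, -0.56016614,  0.20191999]), 'eef_rot': array([-8.74877656e-04,  9.73912496e-01,  2.26922091e-01, -2.21136591e-04]), 'contact_force': array([-0.50723066,  0.02064334,  0.2038168 ]), 'wrist_torque': array([0.02514352, 0.03240289, 0.02027851]), 'width': 0.08554064650382466} -0.0187
side {'mtx': array([[457.85894597,   0.        , 255.7836505 ],
       [  0.        , 457.85894597, 191.58593994],
       [  0.        ,   0.        ,   1.        ]]), 'R': array([[-0.84427486, -0.53588888, -0.00480308],
       [-0.27021805,  0.43342498, -0.85972379],
       [ 0.46279819, -0.7245453 , -0.51073667]]), 't': array([0.38197411, 0.20906347, 0.92598924])}
top {'mtx': array([[363.9590773
[... 162 characters left out ...]
-0.99984858, -0.01143137],
       [-0.99829184,  0.01374934, -0.05678338],
       [ 0.05693196,  0.01066681, -0.99832108]]), 't': array([-0.03359327,  0.47757619,  1.13097588])}
wrist {'mtx': array([[295.40234686,   0.        , 252.09269319],
       [  0.        , 295.40234686, 184.33781057],
       [  0.        ,   0.        ,   1.        ]]), 'hand_eye': array([[ 7.27599746e-04, -9.57868905e-01, -2.87204860e-01,
         7.37893311e-02],
       [ 9.99999712e-01,  6.34832543e-04,  4.16125211e-04,
         7.66991185e-04],
       [-2.16266408e-04, -2.87205080e-01,  9.57869091e-01,
        -1.70443603e-01],
       [ 0.00000000e+00,  0.00000000e+00,  0.00000000e+00,
         1.00000000e+00]])}
```

View pics/top0.png

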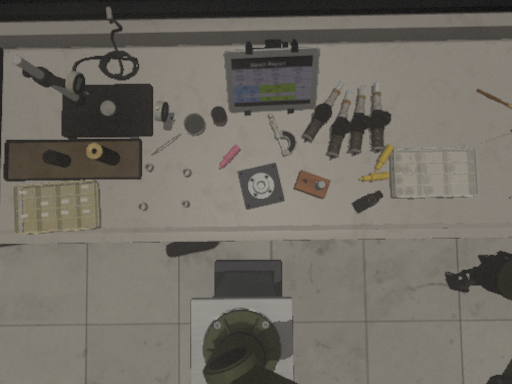

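View pics/side0.png

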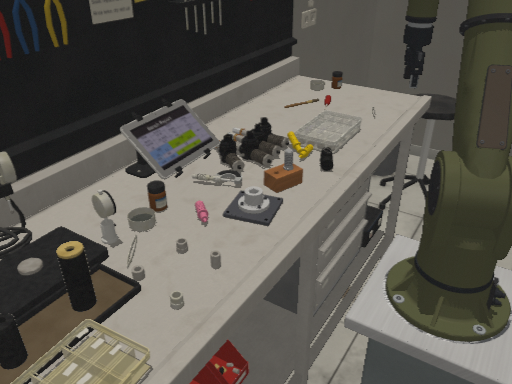

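```bash
cat > h.py <<'E'
from station import ctrl, get_state, vision, ticket, models
import cv2, numpy as np
def ray(n,px):
    c=vision.camera_info(n);K,R,t=c["mtx"],c["R"],c["t"]
    d=R.T@np.linalg.solve(K,np.array([px[0],px[1],1.]));return -R.T@t,d
def at_z(n,px,z):
    o,d=ray(n,px);return o+d*(z-o[2])/d[2]
def proj(n,X):
    c=vision.camera_info(n);x=c["mtx"]@(c["R"]@np.asarray(X,float)+c["t"]);return x[:2]/x[2]
E
python3 - <<'E'
from h import *
for p,z in [((149,168),.026),((187,173),.026),((143,206),.026),((185,204),.034),((261,185),.056),((321,184),.097)]:
    X=at_z("top",p,z);print(p,X.round(3),proj("side",X).round(0))
for px in [(138,272),(182,245),(177,299),(215,259)]: print(px, at_z("side",px,.014).round(3))
a=cv2.imread("pics/side0.png");b=cv2.imread("pics/top0.png")
cv2.imwrite("pics/c1.png",cv2.resize(a[130:320,120:340],None,fx=3,fy=3,interpolation=2))
cv2.imwrite("pics/c2.png",cv2.resize(b[135:225,130:340],None,fx=3.8,fy=3.8,interpolation=2))
for c in("side","top"):
  vision.grab_frame(c)
  for t in("bush","housing","drift","wide_bush","nut_a"):
    print(c,t,[(np.round(r["point"]).tolist(),round(r["p"],2)) for r in models.recognise(c,t)])
E
```

```text
(149, 168) [0.56  0.284 0.026] [141. 267.]
(187, 173) [0.542 0.165 0.026] [184. 241.]
(143, 206) [0.441 0.302 0.026] [178. 293.]
(185, 204) [0.445 0.17  0.034] [217. 253.]
(261, 185) [ 0.499 -0.066  0.056] [254. 191.]
(321, 184) [ 0.496 -0.24   0.097] [288. 151.]
(138, 272) [0.564 0.29  0.014]
(182, 245) [0.546 0.168 0.014]
(177, 299) [0.441 0.307 0.014]
(215, 259) [0.451 0.169 0.014]
side bush [([217.0, 258.0], 0.65)]
side housing [([254.0, 209.0], 0.7)]
side drift [([200.0, 214.0], 0.53), ([311.0, 153.0], 0.45), ([135.0, 271.0], 0.25)]
side wide_bush [([136.0, 270.0], 0.7)]
side nut_a [([179.0, 244.0], 0.69), ([176.0, 302.0], 0.57)]
top bush [([188.0, 203.0], 0.38)]
top housing [([259.0, 185.0], 0.57)]
top drift [([383.0, 158.0], 0.72), ([230.0, 159.0], 0.57), ([373.0, 185.0], 0.51)]
top wide_bush [([149.0, 167.0], 0.5)]
top nut_a [([187.0, 173.0], 0.47)]
```

View pics/c1.png

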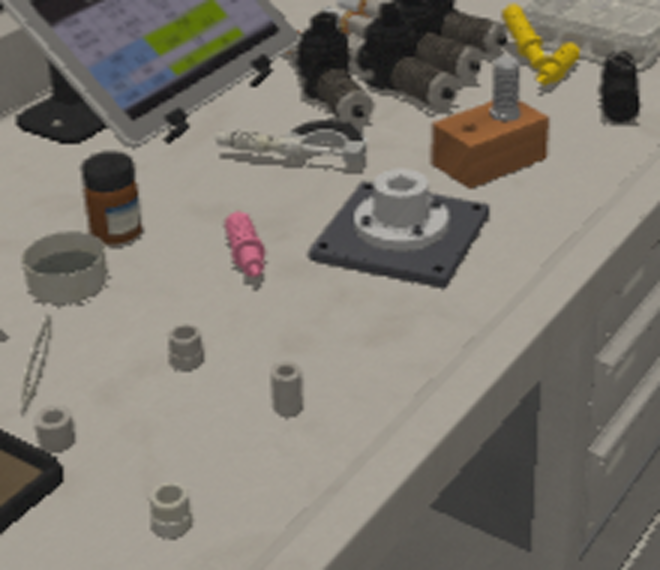

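View pics/c2.png

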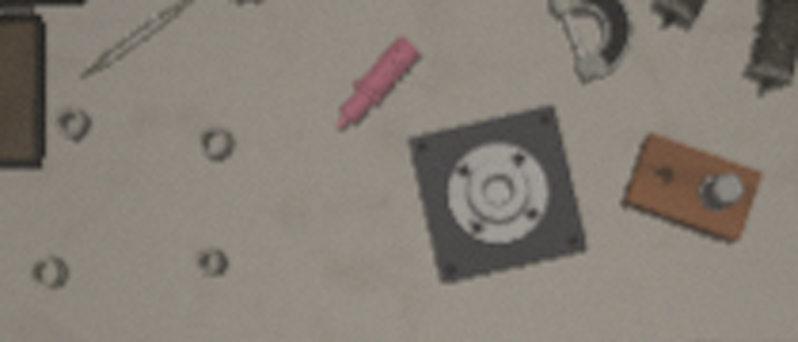

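```bash
cat >> h.py <<'E'
from scipy.spatial.transform import Rotation as Ro
Q=[0.,1.,0.,0.]
def rot(q): return Ro.from_quat([q[1],q[2],q[3],q[0]]).as_matrix()
def wray(s,px):
    c=vision.camera_info("wrist");H=c["hand_eye"];R=rot(s["eef_rot"])
    d=np.linalg.solve(c["mtx"],np.array([px[0],px[1],1.]))
    return s["tcp_pos"]+R@H[:3,3], R@H[:3,:3]@d
def w_at_z(s,px,z):
    o,d=wray(s,px);return o+d*(z-o[2])/d[2]
def wproj(s,X):
    c=vision.camera_info("wrist");H=c["hand_eye"];R=rot(s["eef_rot"])
    x=H[:3,:3].T@(R.T@(np.asarray(X)-s["tcp_pos"])-H[:3,3]);x=c["mtx"]@x;return x[:2]/x[2]
def snap(name):
    s=get_state();p,d=vision.grab_frame("wrist");cv2.imwrite(f"pics/{name}.png",p);np.savez(f"{name}.npz",d=d,pos=s["tcp_pos"],q=s["eef_rot"]);return s,p,d
E
python3 - <<'E'
from h import *
for n,x,y,z in[("w_drift",.505,-.235,.24),("w_house",.50,-.066,.20),("w_bush",.447,.169,.18)]:
    ctrl.movep([x,y,z],Q);ctrl.pause(.3)
    s,p,d=snap(n);print(n,s["time"],s["tcp_pos"],s["eef_rot"],s["contact_force"].round(2))
E
python3 -c "
import cv2,numpy as np
cv2.imwrite('pics/w3.png',np.vstack([np.hstack([cv2.imread(f'pics/w_{n}.png')[:, :] for n in ('drift','house')])[:, :1024][::1]])[:, :])
"
python3 -c "
import cv2,numpy as np
ims=[cv2.resize(cv2.imread(f'pics/w_{n}.png'),(400,300)) for n in ('drift','house','bush')]
cv2.imwrite('pics/w3.png',np.vstack([np.hstack(ims[:2]),np.hstack([ims[2],ims[2]*0])]))"
```

```text
w_drift 2.5333 [ 0.5047305  -0.23567645  0.23987104] [ 6.44356483e-06  9.99999845e-01 -5.45748007e-04 -1.08018846e-04] [-0.36 -0.48  0.06]
w_house 3.6083 [ 0.5001563  -0.06712016  0.20006976] [ 1.23889704e-04  9.99999525e-01 -9.60091528e-04  1.16223274e-04] [-0.68  0.28 -0.59]
w_bush 4.9167 [0.4474699  0.16800885 0.17999762] [ 8.88123195e-05  9.99999516e-01 -9.78262374e-04  4.62278358e-05] [-0.29  0.23 -0.79]
```

View pics/w3.png

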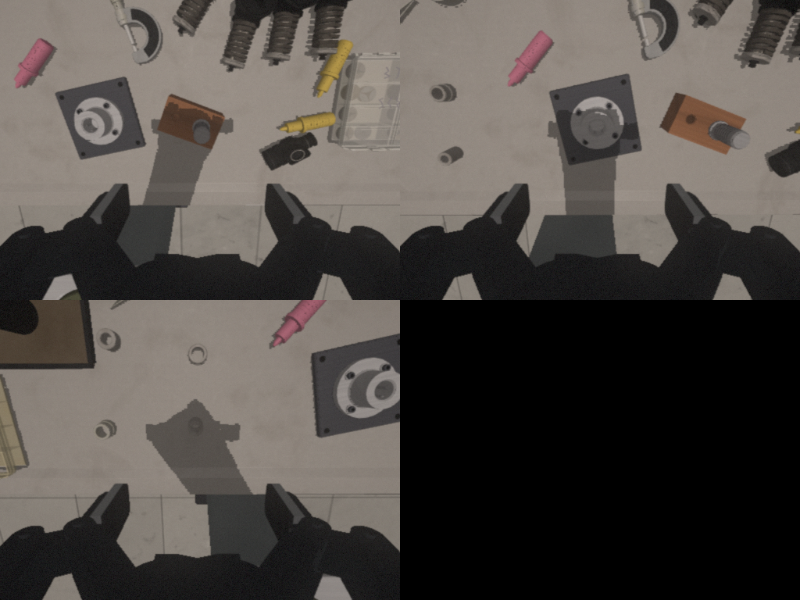

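```bash
python3 - <<'E'
import cv2,numpy as np
out=[]
for n,(u,v) in {'drift':(250,165),'house':(252,155),'bush':(250,160)}.items():
    p=cv2.imread(f'pics/w_{n}.png')[v-45:v+45,u-45:u+45]
    p=cv2.convertScaleAbs(p,alpha=2.0);out.append(cv2.resize(p,(400,400) if n!='drift' else (400,400),interpolation=2))
cv2.imwrite('pics/w4.png',np.hstack(out)[:, :800]);cv2.imwrite('pics/w5.png',out[2])
E
```

```text
(no output)
```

View pics/w4.png

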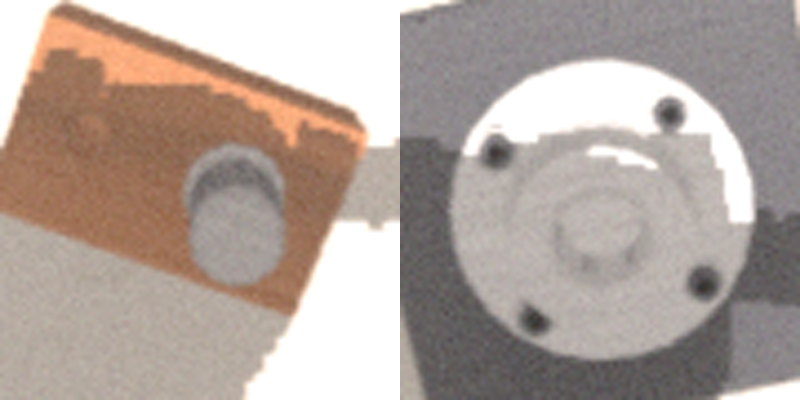

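View pics/w5.png

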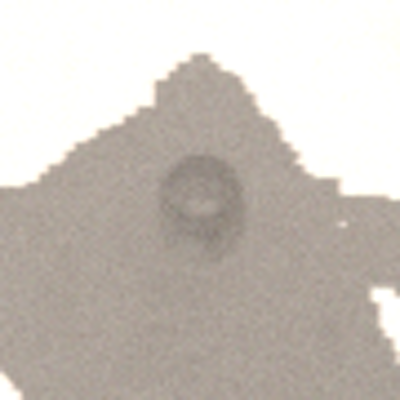

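```bash
cat >> h.py <<'E'
def cloud(s,d):
    c=vision.camera_info("wrist");K,H=c["mtx"],c["hand_eye"];R=rot(s["eef_rot"])
    v,u=np.indices(d.shape);ok=d>0
    pc=(np.linalg.solve(K,np.stack([u,v,np.ones_like(u)]).reshape(3,-1))*d.reshape(-1)).T
    return ((pc@H[:3,:3].T+H[:3,3])@R.T+s["tcp_pos"]).reshape(*d.shape,3),ok
E
python3 - <<'E'
from h import *
for n,c,r,zs in[("drift",(.496,-.24),.02,(.09,.115)),("house",(.5,-.066),.03,(.048,.064)),("bush",(.447,.169),.018,(.026,.042))]:
    f=np.load(f"w_{n}.npz");s=dict(tcp_pos=f["pos"],eef_rot=f["q"]);X,ok=cloud(s,f["d"])
    m=ok&(np.hypot(X[...,0]-c[0],X[...,1]-c[1])<r)&(X[...,2]>zs[0])&(X[...,2]<zs[1])
    P=X[m];print(n,len(P),P.mean(0).round(4),np.median(P,0).round(4),P.min(0).round(4),P.max(0).round(4),np.percentile(P[:,2],[5,50,95]).round(4))
    uv=np.argwhere(m)[:,::-1]
    (cx,cy),rr=cv2.minEnclosingCircle(P[:,:2].astype(np.float32));print(cx,cy,rr, uv.min(0),uv.max(0))
E
```

```text
drift 386 [ 0.4989 -0.2429  0.1003] [ 0.4991 -0.2426  0.1009] [ 0.4857 -0.2547  0.09  ] [ 0.5092 -0.2317  0.1032] [0.0945 0.1009 0.1024]
0.4976166784763336 -0.2429153472185135 0.012042279355227947 [248 162] [269 184]
house 1122 [ 0.5035 -0.0678  0.055 ] [ 0.5036 -0.0676  0.0553] [ 0.4798 -0.0908  0.0481] [ 0.5263 -0.0446  0.0577] [0.0527 0.0553 0.0566]
0.5026528239250183 -0.06791570037603378 0.02379068173468113 [231 142] [273 184]
bush 245 [0.4499 0.1696 0.0328] [0.4498 0.1697 0.0333] [0.4384 0.1587 0.0262] [0.4603 0.1797 0.0354] [0.0291 0.0333 0.0343]
0.4493505656719208 0.16966381669044495 0.011100172065198421 [241 154] [260 174]
```

```bash
python3 - <<'E'
from h import *
ctrl.movel([.4496,.1705,.06],Q,max_speed=.12)
s,p,d=snap("w_bush2");print(s["tcp_pos"])
X,ok=cloud(s,d)
m=ok&(np.hypot(X[...,0]-.4495,X[...,1]-.1697)<.018)&(X[...,2]>.030)&(X[...,2]<.04)
P=X[m];print(len(P),np.median(P,0),P.min(0),P.max(0),cv2.minEnclosingCircle(P[:,:2].astype(np.float32)))
E
```

```text
[0.45000918 0.17070977 0.06053345]
529 [0.45028079 0.17031822 0.03322958] [0.43885834 0.15954479 0.03011275] [0.46070424 0.18036839 0.03520558] ((0.44962748885154724, 0.16961336135864258), 0.011257974430918694)
```

View pics/w_bush2.png

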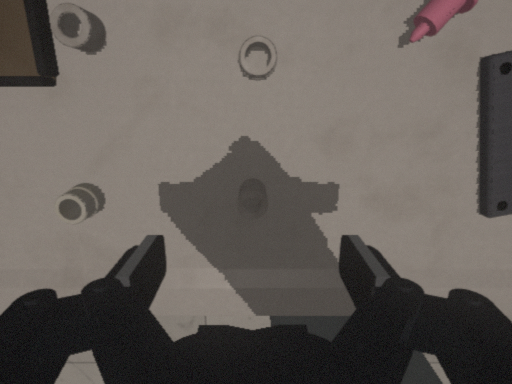

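```bash
python3 - <<'E'
from h import *
ctrl.movel([.4497,.1697,.011],Q,max_speed=.08)
ctrl.pause(.15);s=get_state();print(s["tcp_pos"],s["contact_force"])
ctrl.close_gripper(30)
s,p,d=snap("w_grip");print(s["time"],s["tcp_pos"],s["width"],s["contact_force"])
p,_=vision.grab_frame("side");u,v=proj("side",s["tcp_pos"]).astype(int)
cv2.imwrite("pics/s_grip.png",cv2.resize(p[v-60:v+40,u-50:u+50],(600,600),interpolation=2))
E
```

```text
[0.45005793 0.16985908 0.01150199] [-0.9610317  -1.06157326 -0.99024231]
7.85 [0.44967032 0.16969369 0.01097881] -0.00019349976347454682 [0.29340192 0.79884048 0.39966736]
```

View pics/s_grip.png

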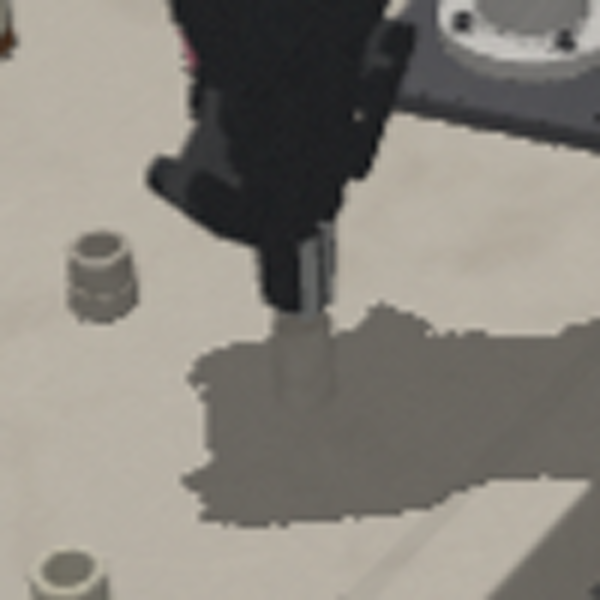

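View pics/w_grip.png

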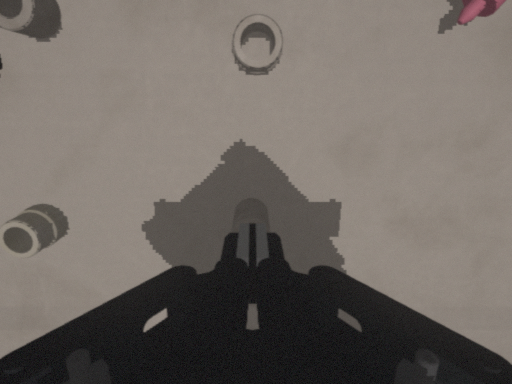

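```bash
python3 - <<'E'
from h import *
f=np.load("w_grip.npz");s=dict(tcp_pos=f["pos"],eef_rot=f["q"]);X,ok=cloud(s,f["d"])
for r in range(195,300,6):
    print(r,[tuple((X[r,c]*1000).round(0).astype(int)) for c in (243,252,262)])
s=get_state();print(s["width"],s["tau"])
vision.grab_frame("side");p,d=vision.grab_frame("side")
c=vision.camera_info("side");u0,v0=proj("side",s["tcp_pos"]).astype(int)
for v in range(v0-25,v0+12,3):
  o=[]
  for u in(u0-3,u0,u0+3):
    D=d[v,u];x=c["R"].T@(np.linalg.solve(c["mtx"],np.array([u,v,1.]))*D-c["t"]);o.append(tuple((x*1000).round(0).astype(int)))
  print(v,o)
p=cv2.imread("pics/w_grip.png")[170:310,180:330];cv2.imwrite("pics/w_grip_c.png",cv2.convertScaleAbs(cv2.resize(p,None,fx=5,fy=5,interpolation=2)[:600],alpha=2))
E
```

```text
195 [(np.int64(462), np.int64(175), np.int64(-1)), (np.int64(462), np.int64(169), np.int64(1)), (np.int64(462), np.int64(163), np.int64(0))]
201 [(np.int64(459), np.int64(175), np.int64(2)), (np.int64(460), np.int64(169), np.int64(7)), (np.int64(458), np.int64(163), np.int64(0))]
207 [(np.int64(459), np.int64(175), np.int64(14)), (np.int64(460), np.int64(169), np.int64(16)), (np.int64(458), np.int64(163), np.int64(10))]
213 [(np.int64(460), np.int64(174), np.int64(25)), (np.int64(460), np.int64(169), np.int64(26)), (np.int64(458), np.int64(163), np.int64(21))]
219 [(np.int64(459), np.int64(174), np.int64(32)), (np.int64(460), np.int64(169), np.int64(33)), (np.int64(458), np.int64(164), np.int64(30))]
225 [(np.int64(461), np.int64(174), np.int64(45)), (np.int64(462), np.int64(169), np.int64(46)), (np.int64(462), np.int64(164), np.int64(46))]
231 [(np.int64(524), np.int64(169), np.int64(181)), (np.int64(462), np.int64(169), np.int64(53)), (np.int64(461), np.int64(165), np.int64(52))]
237 [(np.int64(462), np.int64(173), np.int64(58)), (np.int64(462), np.int64(169), np.int64(59)), (np.in
[... 2761 characters left out ...]
p.int64(449), np.int64(182), np.int64(25)), (np.int64(442), np.int64(180), np.int64(26)), (np.int64(438), np.int64(175), np.int64(24))]
262 [(np.int64(450), np.int64(182), np.int64(15)), (np.int64(442), np.int64(181), np.int64(19)), (np.int64(439), np.int64(175), np.int64(15))]
265 [(np.int64(451), np.int64(181), np.int64(6)), (np.int64(442), np.int64(181), np.int64(10)), (np.int64(438), np.int64(176), np.int64(9))]
268 [(np.int64(450), np.int64(183), np.int64(-1)), (np.int64(444), np.int64(180), np.int64(0)), (np.int64(438), np.int64(176), np.int64(0))]
271 [(np.int64(443), np.int64(191), np.int64(0)), (np.int64(438), np.int64(188), np.int64(0)), (np.int64(433), np.int64(184), np.int64(0))]
```

View pics/w_grip_c.png

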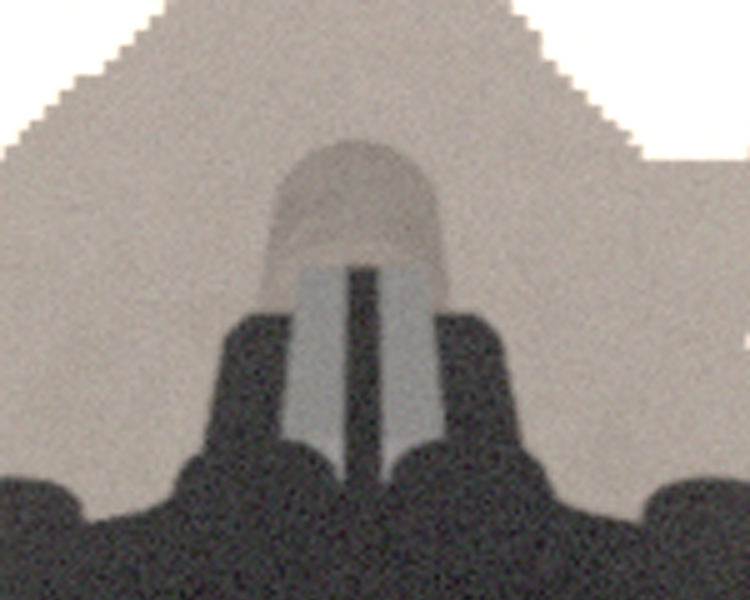

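```bash
python3 - <<'E'
from h import *
f=np.load("w_bush2.npz");s=dict(tcp_pos=f["pos"],eef_rot=f["q"]);X,ok=cloud(s,f["d"])
for v,u in [(238,160),(240,163),(245,163),(255,160),(270,160),(236,348),(245,345)]:
    print(v,u,((X[v,u]-s["tcp_pos"])*1000).round(0))
f=np.load("w_grip.npz");s=dict(tcp_pos=f["pos"],eef_rot=f["q"]);X,ok=cloud(s,f["d"])
for v in range(218,228): print(v,((X[v,[241,245,260,265]]-s["tcp_pos"])*1000).round(0).tolist())
print(get_state()["contact_force"])
E
```

```text
238 160 [11. 42. 47.]
240 163 [ 8. 42. 42.]
245 163 [ 6. 42. 44.]
255 160 [ 3. 42. 49.]
270 160 [-3. 42. 51.]
236 348 [ 12. -44.  47.]
245 345 [  8. -43.  47.]
218 [[9.0, 6.0, 19.0], [10.0, 3.0, 22.0], [9.0, -5.0, 19.0], [7.0, -8.0, 13.0]]
219 [[9.0, 6.0, 21.0], [10.0, 3.0, 22.0], [10.0, -5.0, 21.0], [7.0, -8.0, 15.0]]
220 [[9.0, 6.0, 21.0], [10.0, 3.0, 23.0], [9.0, -5.0, 22.0], [7.0, -8.0, 18.0]]
221 [[9.0, 6.0, 23.0], [9.0, 3.0, 22.0], [9.0, -5.0, 23.0], [8.0, -8.0, 20.0]]
222 [[8.0, 6.0, 23.0], [9.0, 3.0, 23.0], [8.0, -5.0, 22.0], [7.0, -8.0, 20.0]]
223 [[12.0, 5.0, 32.0], [12.0, 3.0, 31.0], [12.0, -4.0, 32.0], [12.0, -7.0, 31.0]]
224 [[12.0, 5.0, 33.0], [12.0, 3.0, 33.0], [12.0, -4.0, 33.0], [12.0, -7.0, 33.0]]
225 [[12.0, 5.0, 33.0], [12.0, 3.0, 35.0], [12.0, -4.0, 35.0], [12.0, -7.0, 34.0]]
226 [[12.0, 5.0, 36.0], [12.0, 3.0, 35.0], [12.0, -4.0, 35.0], [12.0, -7.0, 36.0]]
227 [[12.0, 5.0, 37.0], [12.0, 3.0, 36.0], [12.0, -4.0, 36.0], [12.0, -7.0, 36.0]]
[ 0.56616154 -0.19570219  0.74054782]
```

```bash
python3 - <<'E'
from h import *
ctrl.ungrasp()
ctrl.movel([.4497,.1697,-.019],Q,max_speed=.06)
s=get_state();print(s["tcp_pos"],s["contact_force"])
ctrl.close_gripper(30)
s,p,d=snap("w_grip2");print(s["time"],s["tcp_pos"],s["width"],s["contact_force"])
X,ok=cloud(s,d)
for v in range(210,300,3): print(v,((X[v,[235,240,252,264,270]])*1000).round(0).tolist())
p,_=vision.grab_frame("side");u,v=proj("side",s["tcp_pos"]+[0,0,.03]).astype(int)
cv2.imwrite("pics/s_grip2.png",cv2.resize(p[v-60:v+40,u-50:u+50],(600,600),interpolation=2))
E
```

```text
[ 0.44949641  0.16973628 -0.0192607 ] [-0.55693961  0.19066676  0.17259534]
10.0833 [ 0.44985392  0.16968286 -0.01873218] 0.020932093944162313 [-0.06378228 -0.1174049   4.81045576]
210 [[464.0, 179.0, -0.0], [464.0, 176.0, 0.0], [464.0, 169.0, -0.0], [463.0, 163.0, -1.0], [464.0, 159.0, -0.0]]
213 [[462.0, 179.0, -0.0], [462.0, 176.0, -1.0], [462.0, 169.0, -1.0], [462.0, 163.0, 0.0], [461.0, 159.0, -1.0]]
216 [[460.0, 179.0, -1.0], [460.0, 176.0, -1.0], [460.0, 169.0, 1.0], [460.0, 163.0, -0.0], [460.0, 159.0, 0.0]]
219 [[458.0, 179.0, -1.0], [458.0, 176.0, -0.0], [460.0, 169.0, 5.0], [458.0, 163.0, -1.0], [458.0, 159.0, -2.0]]
222 [[456.0, 179.0, -0.0], [458.0, 176.0, 4.0], [461.0, 169.0, 9.0], [459.0, 163.0, 5.0], [457.0, 159.0, 1.0]]
225 [[454.0, 179.0, -1.0], [458.0, 176.0, 8.0], [460.0, 169.0, 12.0], [458.0, 163.0, 8.0], [454.0, 159.0, -2.0]]
228 [[455.0, 179.0, 4.0], [459.0, 175.0, 13.0], [461.0, 169.0, 17.0], [459.0, 163.0, 13.0], [455.0, 159.0, 4.0]]
231 [[455.0, 178.0, 8.0], [458.0, 175.0, 14.0], [461.0, 169.0, 20.0], [459.0, 163.0, 17.0], [455.0, 160.0, 8.0]]
234 [[456.0, 1
[... 1809 characters left out ...]
0, 161.0, 32.0]]
282 [[418.0, 179.0, 0.0], [440.0, 175.0, 32.0], [441.0, 169.0, 33.0], [441.0, 164.0, 33.0], [418.0, 159.0, 0.0]]
285 [[415.0, 179.0, -1.0], [416.0, 176.0, -0.0], [440.0, 169.0, 34.0], [415.0, 162.0, -1.0], [415.0, 159.0, -0.0]]
288 [[414.0, 179.0, -0.0], [414.0, 176.0, -0.0], [413.0, 169.0, -0.0], [413.0, 162.0, -0.0], [414.0, 158.0, -0.0]]
291 [[410.0, 180.0, -2.0], [410.0, 177.0, -2.0], [410.0, 169.0, -2.0], [412.0, 162.0, 1.0], [411.0, 158.0, -0.0]]
294 [[409.0, 180.0, -0.0], [409.0, 177.0, -0.0], [410.0, 169.0, 0.0], [409.0, 162.0, -1.0], [409.0, 158.0, -1.0]]
297 [[408.0, 180.0, 1.0], [407.0, 177.0, -1.0], [407.0, 169.0, 0.0], [406.0, 162.0, -1.0], [406.0, 158.0, -1.0]]
```

View pics/s_grip2.png

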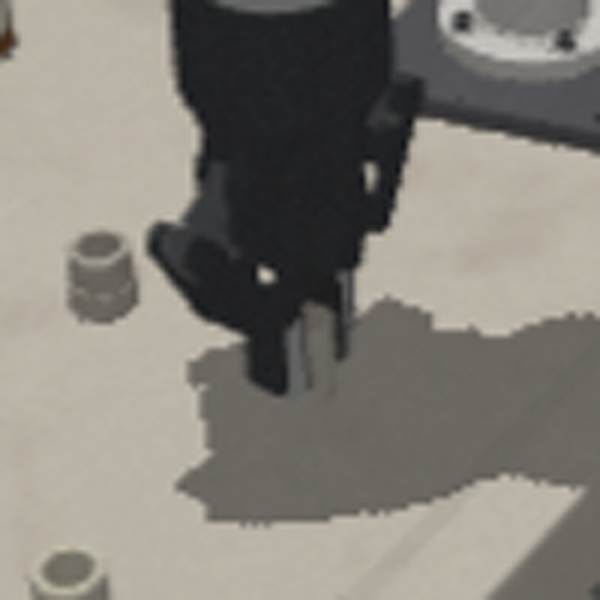

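View pics/w_grip2.png

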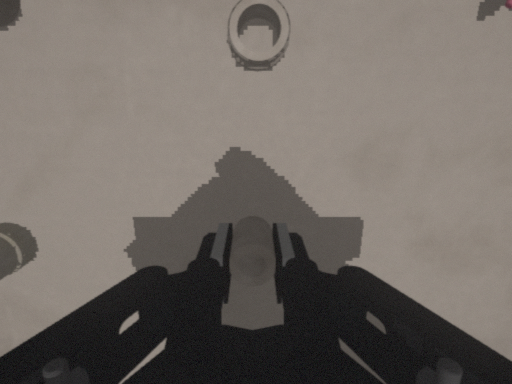

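```bash
python3 - <<'E'
from h import *
ctrl.ungrasp()
ctrl.movel([.4497,.1697,-.0145],Q,max_speed=.06)
ctrl.close_gripper(30)
s=get_state();print(s["time"],s["tcp_pos"],s["width"],s["contact_force"])
ctrl.movel([.4497,.1697,.12],Q,max_speed=.2)
s,p,d=snap("w_lift");print(s["time"],s["tcp_pos"],s["width"],s["contact_force"])
X,ok=cloud(s,d);r=X-s["tcp_pos"]
m=ok&(abs(r[...,1])<.0095)&(abs(r[...,0])<.014)&(r[...,2]>.042)&(r[...,2]<.056)
P=r[m];print(len(P),np.median(P,0),P.min(0),P.max(0),cv2.minEnclosingCircle(P[:,:2].astype(np.float32)))
E
```

```text
11.675 [ 0.44968492  0.16972441 -0.01441406] 0.020973876372999332 [-0.16450423  0.06330519  1.92619795]
12.5 [0.44911446 0.16927241 0.11915494] 0.02075208700202418 [-0.64831512 -0.40547031 -1.43114323]
1283 [0.00163441 0.00011816 0.04742647] [-0.01057198 -0.00944339  0.04201433] [0.01175716 0.00949537 0.0491877 ] ((0.0003489440423436463, -0.00023180014977697283), 0.011556864716112614)
```

View pics/w_lift.png

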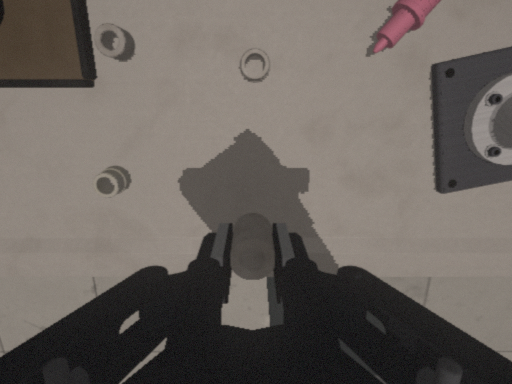

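```bash
cat > fit.py <<'E'
from h import *
from scipy.optimize import least_squares
def circ(P,r=None):
    f=lambda q:np.hypot(P[:,0]-q[0],P[:,1]-q[1])-(r or q[2])
    return least_squares(f,[*P.mean(0)[:2],r or .02],loss="soft_l1",f_scale=.0005).x
def face(s,d,c=(.5027,-.068),z0=.056):
    X,ok=cloud(s,d)
    m=ok&(abs(X[...,2]-z0)<.0022)&(np.hypot(X[...,0]-c[0],X[...,1]-c[1])<.03)
    m8=m.astype(np.uint8)
    cs,h=cv2.findContours(m8,cv2.RETR_CCOMP,cv2.CHAIN_APPROX_NONE)
    for k in np.argsort([-len(q) for q in cs])[:3]:
        q=cs[k][:,0];P=X[q[:,1],q[:,0]];g=np.abs(P[:,2]-z0)<.0025;P=P[g]
        print(len(P),"hole" if h[0][k][3]>=0 else "outer",circ(P).round(4),P.min(0).round(4),P.max(0).round(4))
    print("z",np.median(X[m],0))
E
python3 - <<'E'
from fit import *
ctrl.movel([.4627,-.068,.12],Q,max_speed=.25);ctrl.pause(.2)
s,p,d=snap("w_h2");print(s["time"],s["tcp_pos"],s["width"]);face(s,d)
f=np.load("w_house.npz");face(dict(tcp_pos=f["pos"],eef_rot=f["q"]),f["d"])
E
```

```text
13.85 [ 0.46275187 -0.06672661  0.12001699] 0.02118626154991799
166 outer [ 0.5028 -0.0676  0.023 ] [ 0.4792 -0.091   0.0539] [ 0.5256 -0.0446  0.0567]
105 hole [ 0.5028 -0.0677  0.0126] [ 0.4892 -0.0814  0.0538] [ 0.5164 -0.055   0.0561]
6 hole [ 0.5003 -0.0542  0.001 ] [ 0.4993 -0.055   0.054 ] [ 0.5015 -0.0534  0.0563]
z [ 0.50394793 -0.06772091  0.05530442]
119 outer [ 0.5029 -0.0678  0.0229] [ 0.4798 -0.0906  0.0539] [ 0.5261 -0.0446  0.0573]
71 hole [ 0.5028 -0.068   0.0126] [ 0.4893 -0.0818  0.0538] [ 0.5163 -0.0545  0.0562]
6 hole [ 0.4961 -0.0792  0.0014] [ 0.4948 -0.0808  0.0539] [ 0.4974 -0.0775  0.0555]
z [ 0.50390044 -0.06757055  0.05538573]
```

View pics/w_h2.png

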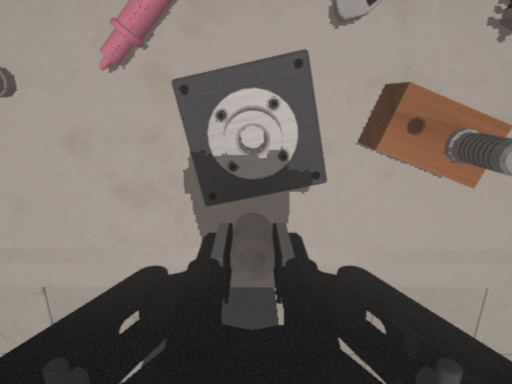

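```bash
python3 - <<'E'
from h import *
x,y=.5025,-.0675
ctrl.movel([x,y,.075],Q,max_speed=.15);ctrl.pause(.2)
s=get_state();e=s["tcp_pos"]-[x,y,.075];f0=s["contact_force"];print(e,f0)
for z in (.047,.043,.040,.037,.034,.031):
    ctrl.movel([x,y,z],Q,max_speed=.05)
    s=get_state();f=s["contact_force"]-f0;print(z,s["tcp_pos"].round(4),f.round(1),s["wrist_torque"].round(2))
    if abs(f[2])>8 or np.hypot(f[0],f[1])>12: break
print(s["time"]);s,p,d=snap("w_ins")
p,_=vision.grab_frame("side");u,v=proj("side",[x,y,.06]).astype(int)
cv2.imwrite("pics/s_ins.png",cv2.resize(p[v-50:v+50,u-50:u+50],(600,600),interpolation=2))
E
```

```text
[-0.00018549 -0.00014326  0.0007747 ] [0.46379467 0.68117959 0.04041916]
0.047 [ 0.5025 -0.0674  0.0469] [ 0.1 -1.4 -0.5] [ 0.02 -0.01  0.04]
0.043 [ 0.5024 -0.0675  0.0429] [-1.1 -0.4 -1.5] [ 0.01 -0.02 -0.05]
0.04 [ 0.5024 -0.0675  0.0399] [-1.2 -1.  -0.4] [ 0.03 -0.    0.  ]
0.037 [ 0.5025 -0.0674  0.0369] [-0.6 -0.3 -1.5] [ 0.03 -0.08  0.02]
0.034 [ 0.5025 -0.0674  0.0338] [ 0.3  0.2 -0.1] [ 0.07 -0.11  0.03]
0.031 [ 0.5025 -0.0674  0.0308] [ 0.8 -0.5 -0.5] [ 0.16 -0.11 -0.  ]
16.6083
```

View pics/s_ins.png

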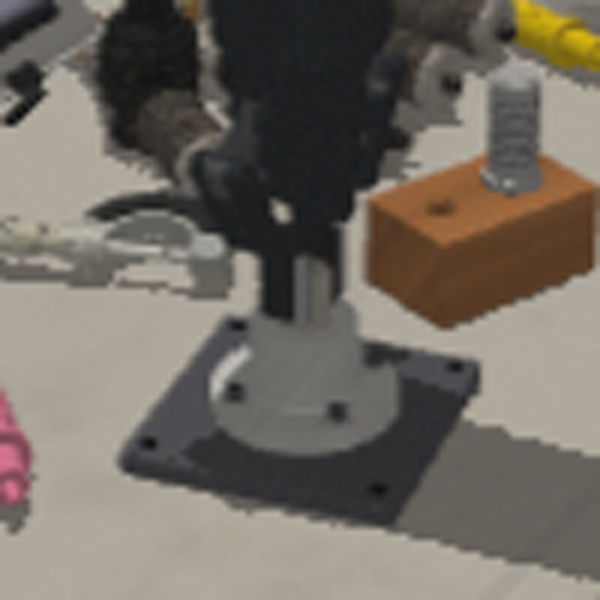

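```bash
python3 - <<'E'
from fit import *
s0=get_state()
ctrl.ungrasp();s=get_state();print(s["time"],s["contact_force"])
ctrl.movel([.5025,-.0675,.09],Q,max_speed=.12)
s,p,d=snap("w_rel")
X,ok=cloud(s,d)
m=ok&(np.hypot(X[...,0]-.5025,X[...,1]+.0675)<.015)&(X[...,2]>.070)&(X[...,2]<.09)
P=X[m];print(s["time"],len(P),np.median(P,0),np.percentile(P[:,2],[5,50,95]),cv2.minEnclosingCircle(P[:,:2].astype(np.float32)))
ctrl.movel([.5025,-.0675,.13],Q,max_speed=.2)
ctrl.movel([.46,-.2425,.13],Q,max_speed=.25);ctrl.pause(.1)
s,p,d=snap("w_dr2");print(s["time"],s["tcp_pos"])
X,ok=cloud(s,d)
for lo,hi in((.099,.106),(.0465,.054)):
    m=ok&(np.hypot(X[...,0]-.4976,X[...,1]+.2429)<.022)&(X[...,2]>lo)&(X[...,2]<hi)
    P=X[m];print(len(P),np.median(P,0),P.min(0),P.max(0),cv2.minEnclosingCircle(P[:,:2].astype(np.float32)))
E
python3 -c "
import cv2,numpy as np
a=cv2.imread('pics/w_rel.png');b=cv2.imread('pics/w_dr2.png')
cv2.imwrite('pics/ab.png',np.hstack([cv2.resize(i,(400,300)) for i in(a,b)]))"
```

```text
17.35 [ 0.13164376  0.80076856 -0.00792273]
17.9917 647 [ 0.50608786 -0.06527548  0.07549295] [0.07179308 0.07549295 0.07757131] ((0.5059561729431152, -0.06489028036594391), 0.01130760833621025)
19.3583 [ 0.46061428 -0.24031717  0.12982486]
832 [ 0.49807959 -0.24262285  0.10124048] [ 0.48628862 -0.25431811  0.09900425] [ 0.50931347 -0.23158455  0.10328867] ((0.4976990818977356, -0.24280932545661926), 0.011720932088792324)
160 [ 0.50723518 -0.24213379  0.04972735] [ 0.49534957 -0.25669722  0.04650118] [ 0.51436258 -0.22860519  0.05380365] ((0.5005255937576294, -0.24271038174629211), 0.014640334993600845)
```

View pics/ab.png

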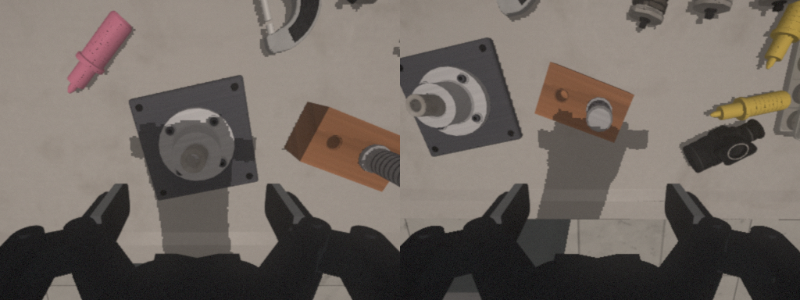

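```bash
python3 - <<'E'
from fit import *
ctrl.movel([.4975,-.2427,.13],Q,max_speed=.12)
ctrl.movel([.4975,-.2427,.032],Q,max_speed=.12);ctrl.pause(.1)
s=get_state();print(s["time"],s["tcp_pos"],s["contact_force"])
ctrl.close_gripper(120)
s,p,d=snap("w_dg");print(s["time"],s["tcp_pos"],s["width"],s["contact_force"],s["wrist_torque"])
p,_=vision.grab_frame("side");u,v=proj("side",[.4975,-.243,.06]).astype(int)
cv2.imwrite("pics/s_dg.png",cv2.resize(p[v-50:v+50,u-50:u+50],(600,600),interpolation=2))
E
```

```text
20.9417 [ 0.49801879 -0.24296296  0.03283426] [-0.10190897  0.57400894  0.16455614]
21.55 [ 0.49757271 -0.24276655  0.03239411] 0.02125249469380602 [-1.31607652  0.60580421  6.43456923] [ 0.05641357  0.29376424 -0.02943606]
```

View pics/s_dg.png

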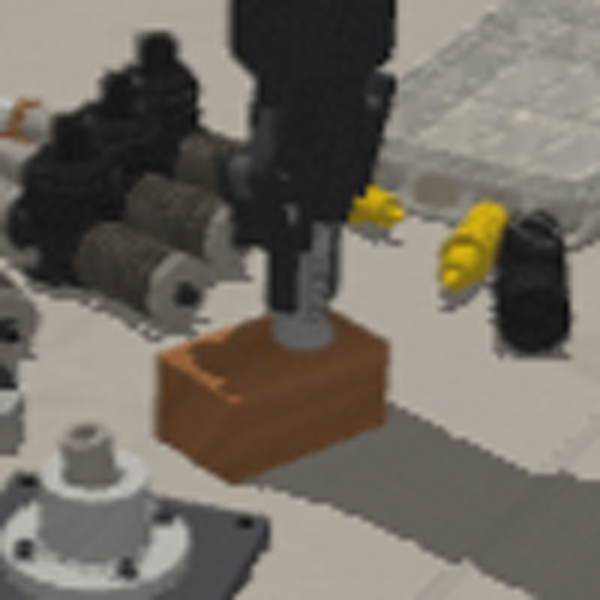

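View pics/w_dg.png

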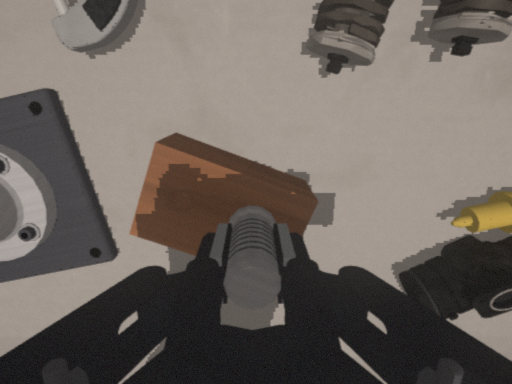

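```bash
python3 - <<'E'
from fit import *
x,y=.4975,-.2427
f0=get_state()["contact_force"]
for z in(.045,.07,.14):
    ctrl.movel([x,y,z],Q,max_speed=.12);s=get_state();print(s["tcp_pos"].round(4),s["contact_force"].round(1),s["width"])
ctrl.movel([.455,-.066,.14],Q,max_speed=.25);ctrl.pause(.2)
s,p,d=snap("w_pre");print(s["time"],s["tcp_pos"],s["contact_force"],s["wrist_torque"])
X,ok=cloud(s,d)
m=ok&(np.hypot(X[...,0]-.505,X[...,1]+.066)<.016)&(X[...,2]>.070)&(X[...,2]<.082)
P=X[m];print(len(P),np.median(P,0),np.percentile(P[:,2],[5,50,95]),cv2.minEnclosingCircle(P[:,:2].astype(np.float32)))
# drift profile in tool coords
r=X-s["tcp_pos"]
for lo in np.arange(-.03,.075,.006):
    m=ok&(np.hypot(r[...,0],r[...,1])<.02)&(r[...,2]>lo)&(r[...,2]<lo+.006)
    if m.sum()>4:
        P=r[m];print(round(lo,3),m.sum(),P.min(0)[:2].round(4),P.max(0)[:2].round(4))
p2,_=vision.grab_frame("side");u,v=proj("side",s["tcp_pos"]).astype(int)
cv2.imwrite("pics/s_pre.png",cv2.resize(p2[v-50:v+50,u-50:u+50],(600,600),interpolation=2))
E
```

```text
[ 0.4978 -0.2428  0.0451] [-0.4  0.8 -2. ] 0.02165471246133712
[ 0.4975 -0.2427  0.0697] [-0.3  0.2 -3. ] 0.021271332187500668
[ 0.4969 -0.2425  0.1391] [ 0.1 -0.3 -2. ] 0.021627581194962928
24.075 [ 0.45515463 -0.06739985  0.13976336] [-0.22863939  0.00883253 -2.46202837] [ 0.00354729 -0.06814145  0.01465617]
457 [ 0.50587617 -0.06479642  0.07552761] [0.07329975 0.07552761 0.07755324] ((0.5052797794342041, -0.06484914571046829), 0.011403098702430725)
-0.012 64 [ 0.0038 -0.0083] [0.0093 0.0074]
-0.006 35 [ 0.0064 -0.0061] [0.0092 0.0053]
0.012 317 [ 0.0031 -0.0141] [0.0148 0.0127]
0.018 217 [ 0.0028 -0.0122] [0.0142 0.0114]
0.024 175 [ 0.0048 -0.0115] [0.0124 0.0102]
0.03 288 [ 0.0051 -0.016 ] [0.0126 0.0183]
0.036 369 [ 0.0048 -0.016 ] [0.0126 0.0183]
0.042 434 [ 0.0043 -0.0163] [0.0126 0.0184]
0.048 470 [ 0.0048 -0.0162] [0.0128 0.0183]
0.054 542 [ 0.0041 -0.0161] [0.0127 0.0182]
0.06 976 [-0.0104 -0.0162] [0.0129 0.016 ]
0.066 2443 [-0.0099 -0.0151] [0.0137 0.0154]
0.072 312 [-0.007  -0.0155] [0.0137 0.0158]
```

View pics/s_pre.png

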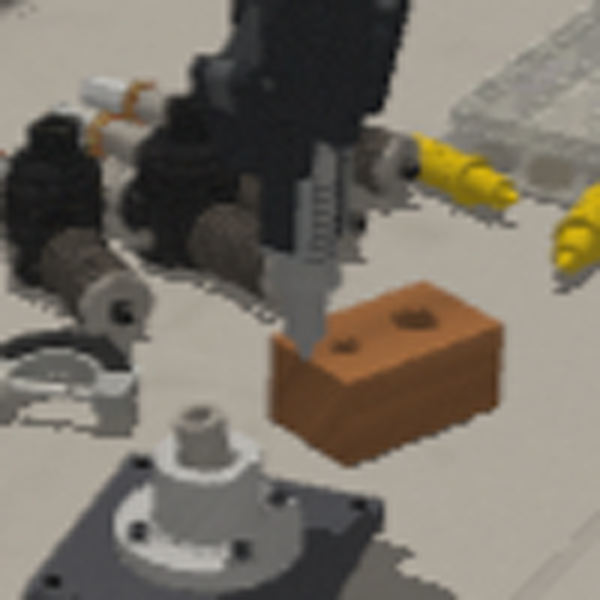

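View pics/w_pre.png

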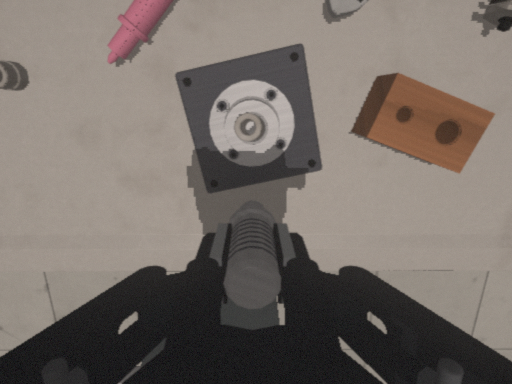

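```bash
python3 - <<'E'
from fit import *
x,y=.5048,-.0649
ctrl.movel([x,y,.125],Q,max_speed=.12);ctrl.pause(.15)
s=get_state();f0=s["contact_force"];print(s["time"],s["tcp_pos"],f0)
go=True
for p in([x,y,.101],[x,y,.098],[x,y,.095],[.5037,-.0660,.094],[.5027,-.0671,.093]):
    ctrl.movel(p,Q,max_speed=.05)
    s=get_state();f=s["contact_force"]-f0;print(s["tcp_pos"].round(4),f.round(1))
    if abs(f[2])>6 or np.hypot(f[0],f[1])>10: print("STOP");break
print(s["time"])
s,p,d=snap("w_nose")
p2,_=vision.grab_frame("side");u,v=proj("side",[.5027,-.067,.075]).astype(int)
cv2.imwrite("pics/s_nose.png",cv2.resize(p2[v-40:v+40,u-40:u+40],(600,600),interpolation=2))
E
```

```text
24.9083 [ 0.5040655  -0.0650007   0.12518783] [-0.26963481 -0.06816672 -2.55477665]
[ 0.5048 -0.0648  0.1008] [-0.4  0.2  0.3]
[ 0.5048 -0.0649  0.098 ] [-0.1  0.3  0.4]
[ 0.5047 -0.0649  0.0949] [-0.  -0.5  1. ]
[ 0.5037 -0.0661  0.094 ] [ 0.8 -0.  -0.6]
[ 0.5025 -0.0672  0.0929] [-0.2 -0.3  0.3]
26.5417
```

View pics/s_nose.png

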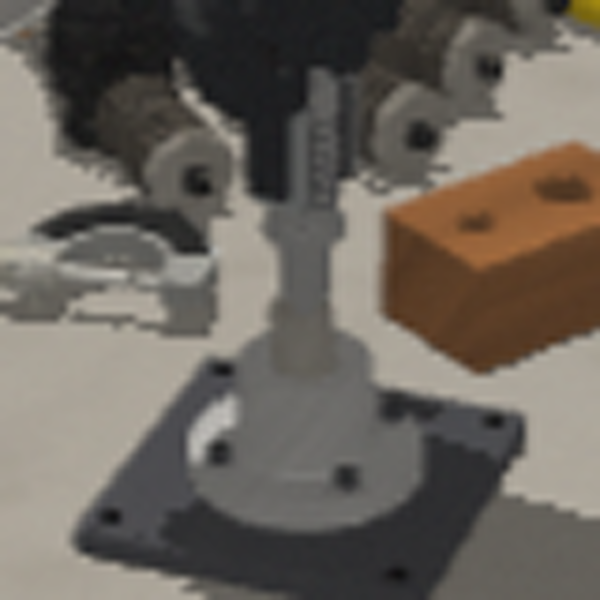

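View pics/w_nose.png

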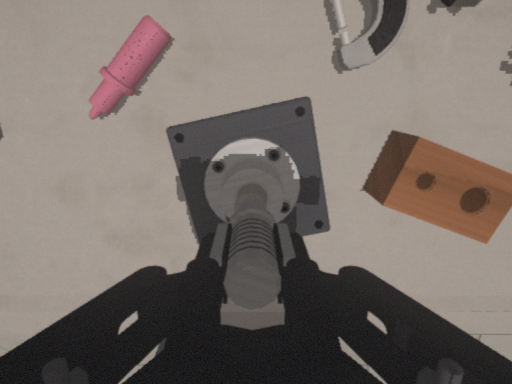

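```bash
python3 - <<'E'
from fit import *
x,y=.5025,-.0672
f0=np.array([-.25,-.05,-2.5])
zs=list(np.arange(.090,.0719,-.002))+list(np.arange(.0712,.0679,-.0008))
for z in zs:
    ctrl.movel([x,y,z],Q,max_speed=.03)
    s=get_state();f=s["contact_force"]-f0;print(round(s["time"],2),round(z,4),s["tcp_pos"].round(4),f.round(1),s["wrist_torque"].round(2))
    if f[2]>21 or np.hypot(f[0],f[1])>12: print("STOP");break
E
```

```text
26.89 0.09 [ 0.5023 -0.0672  0.0898] [ 0.6 -0.5  0.7] [ 0.06 -0.02 -0.06]
27.14 0.088 [ 0.5024 -0.0672  0.0878] [ 0.6 -0.5  0.6] [ 0.04  0.02 -0.03]
27.39 0.086 [ 0.5023 -0.0672  0.0858] [ 0.2 -0.1  0.3] [-0.   -0.02 -0.01]
27.64 0.084 [ 0.5025 -0.0672  0.0839] [ 0.1  0.7 -0.1] [ 0.12 -0.03 -0.  ]
27.89 0.082 [ 0.5027 -0.0671  0.0822] [0.5 0.3 4.7] [0.24 0.08 0.01]
28.14 0.08 [ 0.5027 -0.0671  0.0802] [0.3 1.7 6.5] [ 0.29  0.17 -0.  ]
28.39 0.078 [ 0.5027 -0.0671  0.0783] [0.1 1.  8.8] [ 0.38  0.33 -0.  ]
28.64 0.076 [ 0.5027 -0.067   0.0763] [-0.6  1.6  8.4] [ 0.36  0.39 -0.05]
28.89 0.074 [ 0.5027 -0.0671  0.0744] [-1.2  1.2  9.5] [ 0.31  0.43 -0.01]
29.14 0.072 [ 0.5027 -0.067   0.0725] [-1.6  0.6  9.8] [ 0.38  0.45 -0.  ]
29.39 0.0712 [ 0.5027 -0.0671  0.0718] [-1.2  1.8 12.7] [0.36 0.61 0.06]
29.64 0.0704 [ 0.5027 -0.067   0.0711] [-2.8  1.7 12.6] [0.42 0.56 0.01]
29.89 0.0696 [ 0.5027 -0.067   0.0703] [-1.2  2.2 13.4] [ 0.4   0.64 -0.02]
30.14 0.0688 [ 0.5027 -0.067   0.0695] [-2.   0.9 13.7] [0.41 0.63 0.01]
30.39 0.068 [ 0.5027 -0.067   0.0687] [-3.1  1.8 13.2] [0.41 0.69 0.06]
```

```bash
python3 - <<'E'
from fit import *
x,y=.5025,-.0672
f0=np.array([-.25,-.05,-2.5]);z=.068
while z>.060:
    z-=.0005
    ctrl.movel([x,y,z],Q,max_speed=.03)
    s=get_state();f=s["contact_force"]-f0;print(round(s["time"],2),round(z,4),s["tcp_pos"][2].round(4),f.round(1),s["wrist_torque"].round(2))
    if f[2]>19 or np.hypot(f[0],f[1])>12: print("STOP");break
p2,d2=vision.grab_frame("side");u,v=proj("side",[.5027,-.067,.065]).astype(int)
cv2.imwrite("pics/s_press.png",cv2.resize(p2[v-40:v+40,u-40:u+40],(600,600),interpolation=2))
E
```

```text
30.64 0.0675 0.0683 [-2.5  1.5 13.4] [0.41 0.7  0.01]
30.89 0.067 0.0678 [-1.3  1.5 13.4] [ 0.43  0.62 -0.02]
31.14 0.0665 0.0673 [-2.2  1.6 14.2] [ 0.46  0.74 -0.04]
31.39 0.066 0.0673 [-3.6  0.7 19.2] [ 0.46  1.03 -0.01]
STOP
```

View pics/s_press.png

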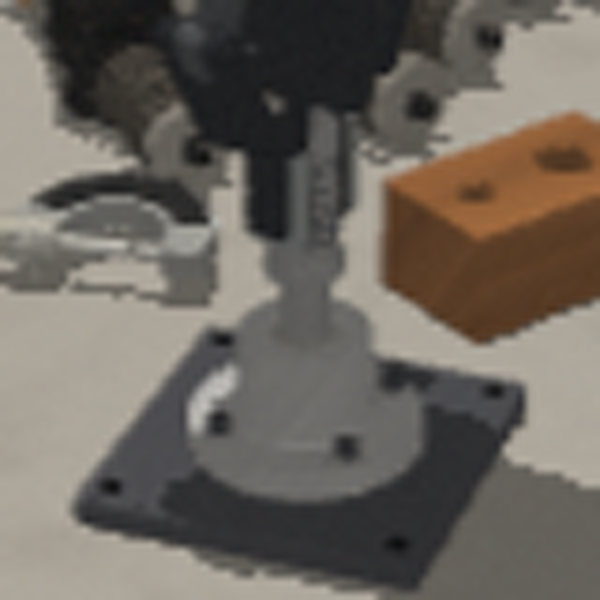

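```bash
python3 - <<'E'
from fit import *
x,y=.5025,-.0672
f0=-2.5;z=.066
def fz(n=3):
    v=[]
    for _ in range(n): ctrl.pause(.03);v.append(get_state()["contact_force"][2]-f0)
    return np.mean(v)
print(fz())
while z>.0645:
    z-=.0002
    ctrl.movel([x,y,z],Q,max_speed=.03)
    f=fz();print(round(z,4),round(f,1))
    if f>25: break
v=[]
for _ in range(9): ctrl.pause(.1);s=get_state();v.append(round(s["contact_force"][2]-f0,1))
print(s["time"],v,s["tcp_pos"],s["contact_force"])
E
```

```text
19.28361902334991
0.0658 21.3
0.0656 23.2
0.0654 25.5
33.4917 [np.float64(25.4), np.float64(24.5), np.float64(25.6), np.float64(25.2), np.float64(25.9), np.float64(26.0), np.float64(25.1), np.float64(25.3), np.float64(25.7)] [ 0.50294998 -0.0669987   0.06720446] [-5.1605996   1.42288533 23.16947769]
```

```bash
python3 - <<'E'
from fit import *
x,y=.5027,-.0670
ctrl.movel([x,y,.069],Q,max_speed=.03)
ctrl.movel([x,y,.085],Q,max_speed=.08)
s=get_state();print(s["contact_force"].round(1))
ctrl.movel([x,y,.14],Q,max_speed=.2)
ctrl.movel([.46,-.1,.14],Q,max_speed=.2);ctrl.pause(.2)
s,p,d=snap("w_flush");print(s["time"],s["tcp_pos"])
X,ok=cloud(s,d);R=np.hypot(X[...,0]-.5028,X[...,1]+.0677)
for a,b in((.006,.0105),(.015,.023)):
    m=ok&(R>a)&(R<b)&(X[...,2]>.03)&(X[...,2]<.09);P=X[m];print(m.sum(),np.median(P,0).round(4),np.percentile(P[:,2],[5,50,95]).round(4))
r=X-s["tcp_pos"]
for lo in np.arange(-.024,.03,.006):
    m=ok&(np.hypot(r[...,0],r[...,1])<.02)&(r[...,2]>lo)&(r[...,2]<lo+.006)
    if m.sum()>4:
        P=r[m];print(round(lo,3),m.sum(),P.min(0)[:2].round(4),P.max(0)[:2].round(4))
u,v=wproj(s,[.5028,-.0677,.056]).astype(int)
a=cv2.resize(p[v-40:v+40,u-40:u+40],(400,400),interpolation=2)
p2,_=vision.grab_frame("side");u,v=proj("side",[.5,-.07,.08]).astype(int)
cv2.imwrite("pics/flush.png",np.hstack([a,cv2.resize(p2[v-40:v+40,u-40:u+40],(400,400),interpolation=2)]))
E
```

```text
[ 0.2  0.3 -2.5]
35.15 [ 0.4604232  -0.09931381  0.13960882]
308 [ 0.503  -0.0673  0.0554] [0.0541 0.0554 0.0565]
1301 [ 0.5039 -0.068   0.0553] [0.0542 0.0553 0.0565]
-0.012 69 [ 0.004  -0.0083] [0.0091 0.0075]
-0.006 31 [ 0.0064 -0.0055] [0.0092 0.0053]
0.012 326 [ 0.0031 -0.0143] [0.0148 0.0127]
0.018 215 [ 0.0028 -0.0122] [0.0142 0.0119]
0.024 178 [ 0.0046 -0.0115] [0.0124 0.0102]
```

View pics/flush.png

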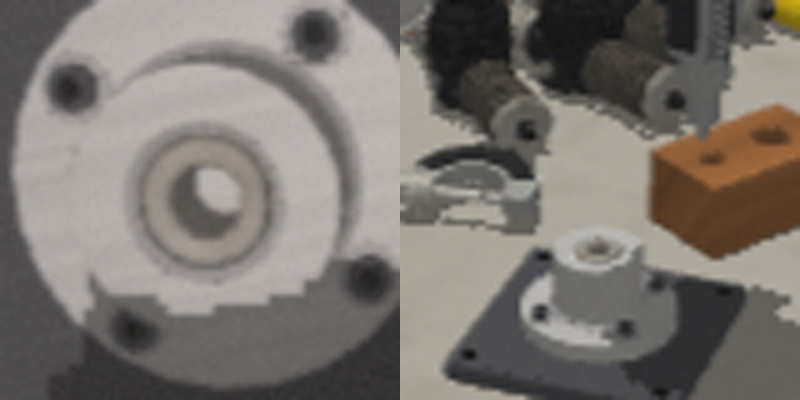

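```bash
python3 - <<'E'
from fit import *
x,y=.4976,-.2428
ctrl.movel([x,y,.12],Q,max_speed=.2);ctrl.pause(.3)
s=get_state();f0=s["contact_force"];print(s["time"],s["tcp_pos"])
ok=True
for z in(.075,.068,.06,.045,.036,.0335,.0325):
    ctrl.movel([x,y,z],Q,max_speed=.06)
    s=get_state();f=s["contact_force"]-f0;print(round(s["time"],2),s["tcp_pos"].round(4),f.round(1))
    if f[2]>8 or np.hypot(f[0],f[1])>12: print("STOP");break
E
```

```text
36.4417 [ 0.49774178 -0.24199949  0.12033626]
37.34 [ 0.4979 -0.2429  0.0752] [ 0.9 -1.1 -0.1]
37.61 [ 0.4973 -0.2427  0.0677] [ 1.4 -0.5 -0.5]
37.89 [ 0.4972 -0.2426  0.0595] [ 0.8 -0.2 -0.2]
38.29 [ 0.4973 -0.2426  0.0445] [-0.1 -1.2 -0.7]
38.59 [ 0.4973 -0.2427  0.0355] [ 0.6 -0.5 -0.4]
38.84 [ 0.4976 -0.2428  0.0335] [ 1.  -0.8 -0.3]
39.09 [ 0.4976 -0.2428  0.0325] [ 0.5 -1.2 -0.6]
```

```bash
python3 - <<'E'
from fit import *
x,y=.4976,-.2428
ctrl.movel([x,y,.0318],Q,max_speed=.03);print(get_state()["contact_force"].round(1))
ctrl.ungrasp();ctrl.pause(.1)
ctrl.movel([x,y,.13],Q,max_speed=.12)
ctrl.movel([.44,-.16,.17],Q,max_speed=.2);ctrl.pause(.2)
s,p,d=snap("w_end");print(s["time"],s["tcp_pos"],s["contact_force"].round(1))
X,ok=cloud(s,d);m=ok&(np.hypot(X[...,0]-.4976,X[...,1]+.2428)<.025)&(X[...,2]>.095)&(X[...,2]<.12)
P=X[m];print(m.sum(),np.median(P,0),cv2.minEnclosingCircle(P[:,:2].astype(np.float32)))
R=np.hypot(X[...,0]-.5028,X[...,1]+.0677)
for a,b in((.006,.0105),(.015,.023)):
    m=ok&(R>a)&(R<b)&(X[...,2]>.03)&(X[...,2]<.09);print(np.median(X[m],0).round(4))
p2,_=vision.grab_frame("side");cv2.imwrite("pics/s_end.png",cv2.resize(p2[100:320,120:420],None,fx=2.6,fy=2.6,interpolation=2))
E
```

```text
[-1.1  0.6  5. ]
41.9417 [ 0.44024504 -0.16084102  0.16931278] [0.1 0.2 0.6]
730 [ 0.4982041  -0.24186767  0.10109859] ((0.4978988766670227, -0.24308231472969055), 0.012115013785660267)
[ 0.5034 -0.0662  0.0552]
[ 0.5038 -0.0681  0.0553]
```

View pics/s_end.png

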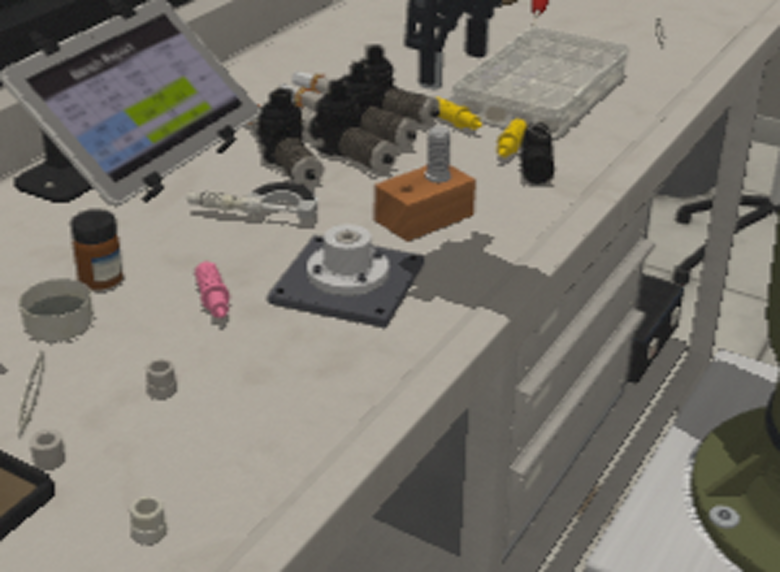

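The drift stands in its block, the bush is flush, and the other parts haven't moved. Handing in.

```bash
python3 -c "
from station import ticket
print(ticket.close_job())"
```

```text
the job is handed in; nothing more can be done
None
```

The job was handed in at about 42 s, with every step done in the order asked. I started the bush about 11 mm into the bore and let go. I then pressed it down with the steel drift from the wooden block until it bottomed, and held 24.5–26 N for about 0.9 s. Push readings, taken at stops, never passed about 26 N; nothing was logged during the moves themselves.

**Last checks:**
- **Bush:** its top measured 55.2 mm against 55.3 mm for the housing face, so it is flush within measurement noise.
- **Drift:** it is upright in its hole, with its top at 101 mm and its centre within 0.5 mm of where it started.
- **Other parts:** the wide bush and both nuts look unmoved in the final side view. The gripper was open and touching nothing.

**What disagreed or went wrong:**
- **Fingertips:** they sat about 30 mm behind the reported TCP, so my first grasp closed on air just above the bush. I measured the offset, grasped again, and regripped once more a little higher.
- **Bush tilt:** once released, the bush leaned a few degrees in the loose part of the bore. I straightened it with the drift's nose before pressing.
- **First contact:** the shoulder met the bush about 4 mm lower than I expected, but bottoming came at the predicted height.

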